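# Draw the deep-set tote forward with the tote hook

## Robot

A 6-joint arm with a two-finger parallel gripper is mounted at the origin on a cart in front of the work surface, level with it; the furniture and walls round the work are solid. World frame = base frame: x ahead of the robot, y to its left, z up, the work surface at z = 0. Lengths are in m, angles in degrees, forces in N, time in s.
With the tool pointing down it reaches from about 0.4 to 0.825 m from the base axis. Payload 7 kg.
Tool frame: the origin (TCP) lies midway between the tips of the shut fingers; the grasp point (between the pads) lies 19 mm behind it; z points along the fingers, y is the direction in which the jaws open and shut (so a half turn about z gives the same grasp; the last joint's range is limited). The gripper opens to 88 mm and grips with 3 to 60 N. Pads are 19 mm wide; open, the fingers measure 130 mm over their backs; the gripper's body (78 mm by 193 mm) begins 47 mm behind the grasp point.
Start: joints at [87.267, 20.546, 0.682, 0, -70.136, -16.507], TCP at [0.222, 0.637, 0.227] pointing down, gripper open.
Joint ranges: [-176.03, 176.03], [-82.01, 121.73], [-58.28, 71.71], [-173.87, 95.51], [-174.79, -0.11], [-173.66, 173.66]. Speed limits (degrees/s): [136.94, 136.94, 172.46, 180, 180, 180].

## Interface

Orientations are given as a 3x3 rotation matrix whose columns are the frame's x, y, z axes.
In Python, from rig import robot gives the robot as it stands. Calls block until the motion is done:
- robot.goto(position, orientation): joint-space move of the TCP to a pose.
- robot.servo_line(position, ori=None, speed=0.15): straight line of the TCP; ori=None keeps the orientation; speed is the mean speed in m/s.
- robot.movej(angles): joint-space move.
- robot.move_gripper(opening): opening from 0.0 (shut) to 1.0 (fully open); the grip force is fixed at half the most; returns when the fingers have stopped.
- robot.dwell(seconds).
- robot.ik(position, orientation): joint angles nearest the present ones, or None.
- robot.grab_frame(name): name is "scene" or "top" or "wrist"; returns (picture, depth): 400x640x3 uint8, red, green, blue; 400x640 float32, m along the optical axis (not along the pixel's ray), 0 where there is no reading.
- robot.camera_info(name): a dict with "vfov" (degrees; the focal length in pixels is half the picture's height over the tangent of half this angle, whatever the lens; pixels are square), "cx", "cy" (the principal point, pixels), "view" (4x4, takes a point from world to camera coordinates); the wrist camera has in their place "T_tool_cam" (4x4, takes a point from camera to tool coordinates, whose origin is the TCP and whose axes are the flange's). Camera axes: x right, y down, z forward; pixel columns grow to the right and rows downward; lengths in m; the calibration is good to about 2 mm. A picture is of the moment at which its call begins: read the wrist's pose just before it. camera_info takes no time and is no camera call.
A pose or a line that the arm cannot do raises robot.Unreachable and nothing moves.
- robot.job_done(): hands the job in, once; it reports no verdict.
Readings, each from a call of its own:
- robot.read_t(): time.
- robot.read_qpos(): joint angles.
- robot.read_qvel(): joint speeds.
- robot.read_effort(): joint torques, N m.
- robot.read_position(): TCP position.
- robot.read_tcp_rot(): TCP orientation.
- robot.read_force(): force on the tool from outside, world axes, zero at the start.
- robot.read_ft_torque(): the same for the moment, N m.
- robot.read_grip_width(): opening from 0.0 (shut) to 1.0 (fully open).
Only numpy, scipy, OpenCV 4.12 (cv2) and the standard library are available. Lean on these libraries where they do the work, as an engineer would, in place of code of your own. Each camera call takes 0.05 s, during which the arm holds its last target.

## Task

Take the orange-handled tote hook off its rest, reach it in under the clear roof of the bay, drop its blade behind the front wall of the blue tote and draw the tote gently forward until it is fully home against the black front stop. Then lay the hook back in both yokes of its rest as it lay before and let go. Keep your hand off the tote, leave the cryobox standing in it, and leave everything else on the bench alone.

Things in the scene. Friction and masses are not known exactly. Their poses are not given: they have to be found in the camera images.
- bay: Fixed white bay on 24 mm legs, open towards the robot, clear roof. Origin: underside of its floor (24 mm over the bench), mid-width, below the inner (rear) face of the black front stop; x runs level inwards, away from the opening, z up. Floor top z=6 mm, floor from x=-16 mm; back wall x=334 mm. Side cheeks leave 154 mm clear (y=-77..77 mm); 137 mm high from x=10 mm on, 56 mm before that.
- bay_stop (a point): middle of the upper inner edge of the black stop bar (bay frame 0, 0, 16 mm). The bar spans x=-12..0 mm, top 10 mm above the bay's floor; at each end it rises as a black post to z=56 mm (50 mm above the floor), y=47..77 mm either side, which keeps the tote from tipping. The stop is rigid: meet it slowly. Axes as bay.
- bay_roof (a point): middle of the roof's front edge at its underside (bay frame 0, 0, 134 mm); axes as bay. Clear roof with metal edge; underside z=134 mm, top z=144 mm in the bay frame, covering all from x=0 to the back. A well plate lies fixed on it at x=215..325 mm, top z=156 mm.
- tote: Loose blue open tote, 130 mm long (x), 142 wide, 60 high, walls and floor 4 mm, about 0.3 kg. Origin: foot of its front face, mid-width; x towards its back, z up. It stands on the bay's floor 90 to 110 mm behind the stop and slides with a few N; drawn home, its front face touches the stop (origin at bay x=0). The blade fits anywhere between front wall and cryobox.
- tote_lip (a point): top of the tote's front wall at its inner face, mid-width (tote frame 4, 0, 60 mm)
- cryobox: Light grey closed box 71x71x46 mm, 0.15 kg, standing loose in the back of the tote, its front face about 50 mm behind the tote's front face. Origin: centre of its underside.
- hook: Loose tote hook, 0.13 kg. Origin on the shank's axis at the middle of the grip; x along the shank towards the blade, z up, blade hanging down. Orange handle 16 mm wide (y, flat sides), 20 mm high (z), x=-60..45 mm; round steel shank 8 mm thick on to x=138 mm; end blade 60 mm wide (y), 5 mm thick (x=137.5..142.5 mm), from 4 mm above to 30 mm below the axis.
- hook_edge (a point): middle of the lower edge of the blade's rear (pulling) face: hook frame 137.5, 0, -30 mm
- rest: Fixed hook rest left or right of the bay's front: dark base plate 170x70x8 mm (x=-73..97 mm) with two upward-flaring aluminium yokes, 12 mm long. Origin on the bench; x as the lying hook's x, z up. Front yoke (x=75 mm, notch floor z=71 mm, tips z=85 mm) carries the shank; rear yoke (x=-51 mm, notch floor z=65 mm, 17.5 mm wide, 27 mm at its tips, z=82 mm) the handle's tail.
- rest_seat (a point): where the hook's origin lies when it is in its rest, the hook's axes along the rest's (rest frame 0, 0, 75 mm)
- tape_roll: Bystander, leave alone: roll of beige tape lying flat, 104 mm across, 25 mm high. Origin: centre of its underside.
- amber_bottle: Bystander, leave alone: brown glass bottle with white cap, 57 mm across, 114 mm high. Origin: centre of its underside.
- buffer_bottle: Bystander, leave alone: white bottle with blue cap, 56 mm across, 105 mm high. Origin: centre of its underside.
- tips: Bystander, leave alone: teal box with clear lid, 76x118x72 mm high. Origin: centre of its underside.
There are look-alikes about, which are no part of the job. What is shaped like the rest but red is not meant.

How it is judged:
By the outcome, as a careful person would: the job done as asked, in the order asked, and still so for the second after the job is handed in, with the robot touching nothing.
It also fails if it takes over 56 s, if anything falls off the work surface, if the arm or the gripper's body presses on something with over 40 N, if the wrist force passes 120 N, or if a joint passes its speed limit or range.

## Working session

There is one attempt and no reset: what is moved stays moved. The work goes in short steps, each a Python script; the robot and the scene stay as the last script left them, time stands still between calls to the robot, and variables do not carry over. Pictures are saved under pics/ and viewed, and the job is handed in when it is done.

```bash
ls -la; mkdir -p pics
python3 - <<'E'
from rig import robot
import cv2, numpy as np
print(robot.read_t(), robot.read_position(), robot.read_tcp_rot())
for n in ["scene","top","wrist"]:
    im,d=robot.grab_frame(n)
    cv2.imwrite(f"pics/{n}0.png",im[:,:,::-1]); np.save(f"pics/{n}0_d.npy",d)
    print(n,robot.camera_info(n),(d>0).mean())
print(robot.read_t())
E
```

```text
total 12
drwxr-xr-x  3 agent agent 4096 Dec  6 16:30 .
drwxr-xr-x 23 root  root  4096 Dec  6 16:30 ..
drwxr-xr-x  2 agent agent 4096 Dec  6 16:30 pics
0.0 [0.22230281 0.63684302 0.22559984] [[ 9.44109441e-01 -3.29631927e-01 -3.95083354e-04]
 [-3.29632124e-01 -9.44108059e-01 -1.62371839e-03]
 [ 1.62228043e-04  1.66320002e-03 -9.99998604e-01]]
scene {'vfov': 56.79050180065272, 'cx': 322.3792859147268, 'cy': 196.78482346491396, 'view': array([[ 0.47141106, -0.88185193,  0.01043042, -0.18430611],
       [-0.6451239 , -0.35287936, -0.67771035,  0.49716179],
       [ 0.60132086,  0.31275124, -0.73525498,  0.70101371],
       [ 0.        ,  0.        ,  0.        ,  1.        ]])} 0.99597265625
top {'vfov': 55.31255491982129, 'cx': 321.43159500946075, 'cy': 197.4431330948585, 'view': array([[ 0.02216206, -0.99969321,  0.01106008,  0.11230463],
       [-0.99630034, -0.02300294, -0.08280393,  0.62374807],
       [ 0.08303294, -0.00918406, -0.99650448,  1.1913217 ],
       [ 0.        ,  0.        ,  0.        ,  1.        ]])} 0.99601171875
wrist {'vfov': 70.59890935421888, 'cx': 321.3529995198744, 'cy': 200.07930615047735, 'T_tool_cam': array([[-4.63229683e-04, -9.54990249e-01, -2.96636833e-01,
         8.08788398e-02],
       [ 9.99999800e-01, -5.70112080e-04,  2.73809174e-04,
         1.20441120e-03],
       [-4.30601333e-04, -2.96636646e-01,  9.54990322e-01,
        -1.58485728e-01],
       [ 0.00000000e+00,  0.00000000e+00,  0.00000000e+00,
         1.00000000e+00]])} 0.9960078125
0.15
```

View pics/scene0.png

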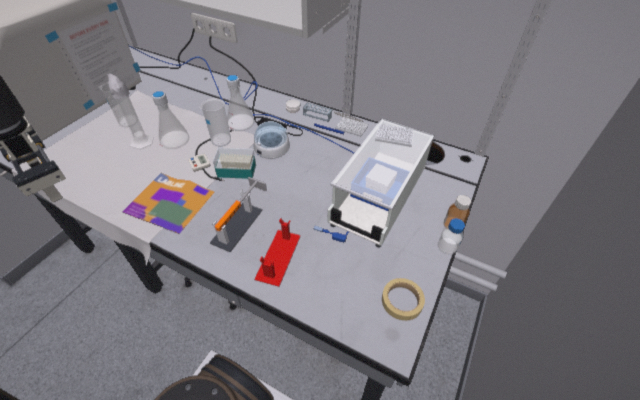

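View pics/top0.png

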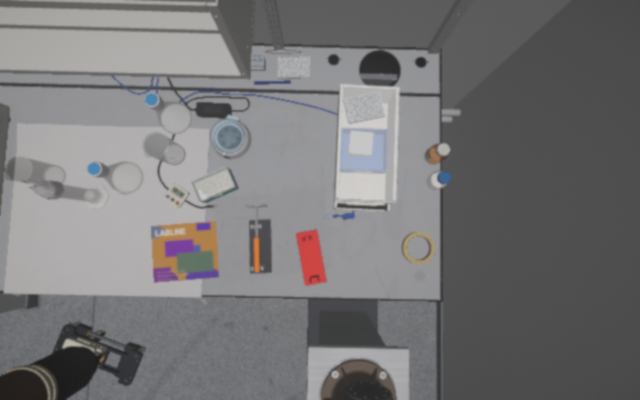

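View pics/wrist0.png

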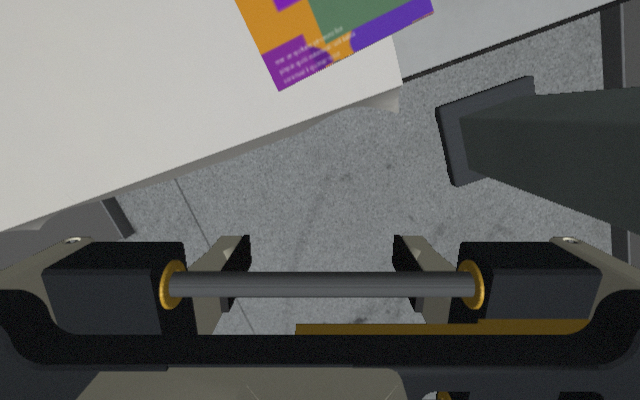

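The top view shows the orange-handled hook at (257,240) on the dark rest. Things it could be confused with are the red look-alike rest at (311,257), the blue brush/tool at (345,216) and the orange magazine at (185,250). The tote is at (362,150) under the clear roof, and the black stop is at (362,206). I choose the hook at (257,240) and will check it in a close crop.

```bash
cat > h.py <<'E'
import numpy as np, cv2
from rig import robot
def K(n):
    c=robot.camera_info(n); f=200/np.tan(np.radians(c['vfov']/2)); return c,f
def ray(n,u,v,T=None):
    c,f=K(n)
    d=np.array([(u-c['cx'])/f,(v-c['cy'])/f,1.0])
    if n=='wrist':
        M=T@c['T_tool_cam']
    else: M=np.linalg.inv(c['view'])
    return M[:3,3], M[:3,:3]@d
def onz(n,u,v,z,T=None):
    o,d=ray(n,u,v,T); return o+d*(z-o[2])/d[2]
def dep(n,u,v,d,T=None):
    o,r=ray(n,u,v,T); return o+r*d[int(v),int(u)]
def tri(a,b):
    (o1,d1),(o2,d2)=a,b
    A=np.stack([d1,-d2],1); s=np.linalg.lstsq(A,o2-o1,rcond=None)[0]
    p,q=o1+d1*s[0],o2+d2*s[1]; return (p+q)/2,np.linalg.norm(p-q)
def toolT():
    T=np.eye(4);T[:3,3]=robot.read_position();T[:3,:3]=robot.read_tcp_rot();return T
def proj(n,p,T=None):
    c,f=K(n); V=c['view'] if n!='wrist' else np.linalg.inv(T@c['T_tool_cam'])
    q=V[:3,:3]@p+V[:3,3]; return np.array([c['cx']+f*q[0]/q[2],c['cy']+f*q[1]/q[2]])
E
python3 - <<'E'
import cv2,numpy as np
t=cv2.imread('pics/top0.png'); s=cv2.imread('pics/scene0.png')
a=cv2.resize(t[195:300,230:340],None,fx=5,fy=5,interpolation=cv2.INTER_CUBIC)
cv2.imwrite('pics/c1.png',a)
cv2.imwrite('pics/c2.png',cv2.resize(t[80:215,320:410],None,fx=4.4,fy=4.4,interpolation=cv2.INTER_CUBIC))
cv2.imwrite('pics/c3.png',cv2.resize(s[170:290,200:320],None,fx=5,fy=5,interpolation=cv2.INTER_CUBIC))
cv2.imwrite('pics/c4.png',cv2.resize(s[115:250,310:450],None,fx=4.4,fy=4.4,interpolation=cv2.INTER_CUBIC))
E
```

```text
(no output)
```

View pics/c1.png

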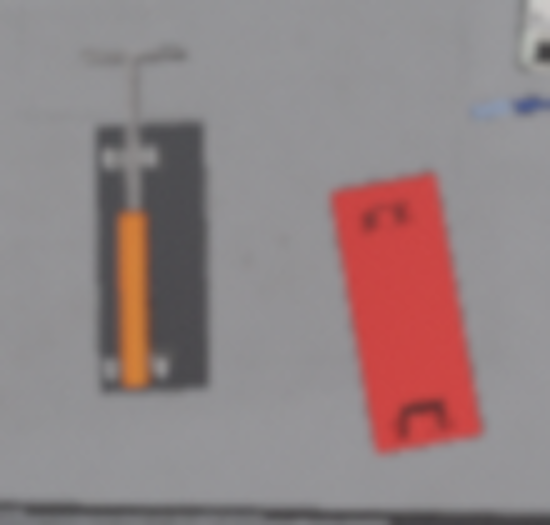

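View pics/c2.png

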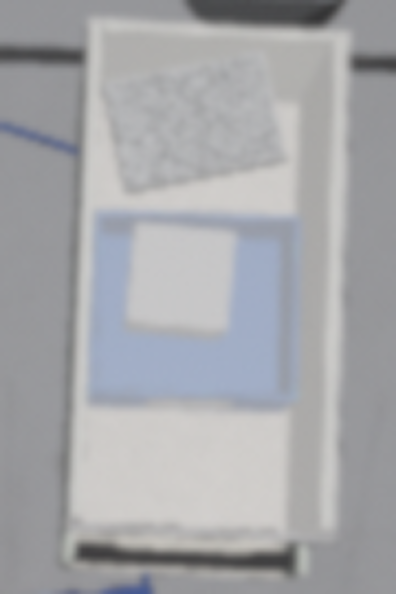

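View pics/c3.png

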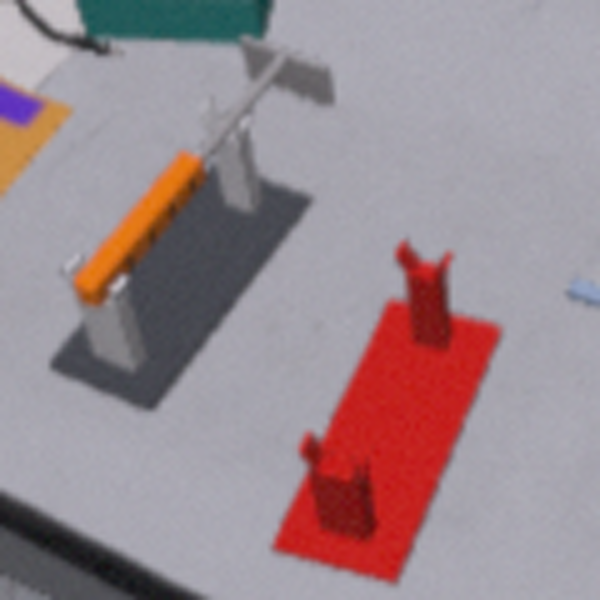

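View pics/c4.png

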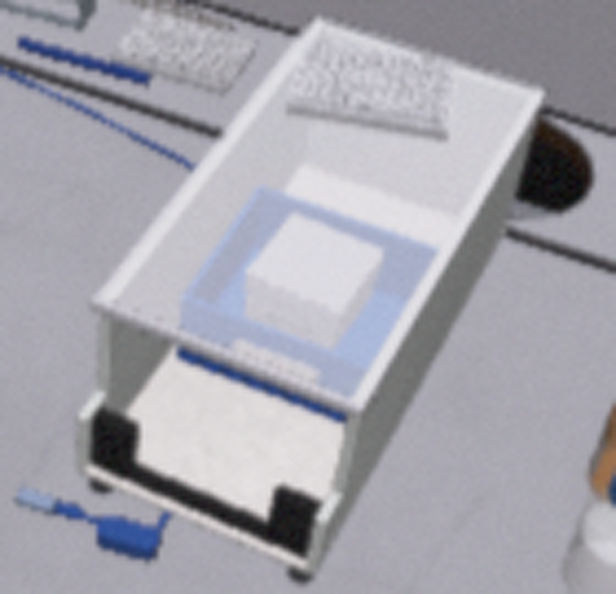

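The crops confirm it: one orange-handled hook lies on the dark base in aluminium yokes, and the look-alike rest is red and empty. Next I measure with the top and scene views.

Run:
```python
from h import *
t=cv2.imread('pics/top0.png'); s=cv2.imread('pics/scene0.png')
dt=np.load('pics/top0_d.npy'); ds=np.load('pics/scene0_d.npy')
def mask(im,box,hs,big=True):
    m=np.zeros(im.shape[:2],np.uint8); x0,y0,x1,y1=box
    hsv=cv2.cvtColor(im,cv2.COLOR_BGR2HSV); m[y0:y1,x0:x1]=cv2.inRange(hsv,hs[0],hs[1])[y0:y1,x0:x1]
    c=max(cv2.findContours(m,cv2.RETR_EXTERNAL,cv2.CHAIN_APPROX_NONE)[0],key=cv2.contourArea)
    return m,c
ends={}
for n,im,box in [('top',t,(240,225,275,280)),('scene',s,(205,180,260,240))]:
    m,c=mask(im,box,((5,150,90),(20,255,255)))
    r=cv2.minAreaRect(c); b=cv2.boxPoints(r); print(n,r)
    # long axis ends
    e=[np.linalg.norm(b[i]-b[(i+1)%4]) for i in range(2)]
    i=0 if e[0]<e[1] else 1
    E=[(b[i]+b[(i+1)%4])/2,(b[(i+2)%4]+b[(i+3)%4])/2]; E.sort(key=lambda p:-p[1]); print(E)
    ends[n]=E
for k in range(2):
    print('tri',tri(ray('top',*ends['top'][k]),ray('scene',*ends['scene'][k])))
    print('z85',onz('top',*ends['top'][k],0.085))
# depth-based
for u,v in [(257,240),(257,250),(256,262)]: print('depth',u,v,dep('top',u,v,dt))
m,c=mask(t,(235,215,280,280),((0,0,0),(180,90,95)))
m|=mask(t,(240,225,275,280),((5,150,90),(20,255,255)))[0]
# dark base corners from crop c1: px
for cu,cv_ in [(97,127),(204,123),(101,391),(207,387)]:
    print('base',onz('top',230+cu/5,195+cv_/5,0.008))
for cu,cv_ in [(83,55),(186,52),(135,56)]: print('blade top',onz('top',230+cu/5,195+cv_/5,0.079))
# bay: roof front corners & post, from c2
for nm,cu,cv_,z in [('roofFL?',75,530,.168),('roofFR?',335,535,.168),('roofBL',92,20,.168),('roofBR',350,33,.168),('bar',75,550,.08),('barR',300,556,.08),('toteL front',90,405,.09),('toteR front',297,405,.09),('toteBL',97,213,.09),('toteBR',298,218,.09)]:
    u,v=320+cu/4.4,80+cv_/4.4
    print(nm,(u,v),onz('top',u,v,z),'dep',dep('top',u,v,dt))
```

```text
top ((256.0, 254.5), (33.0, 4.0), 90.0)
[array([256., 271.], dtype=float32), array([256., 238.], dtype=float32)]
scene ((227.47755432128906, 215.48101806640625), (6.870477199554443, 35.468101501464844), 40.23636245727539)
[array([216.02238, 229.01895], dtype=float32), array([238.93272, 201.94308], dtype=float32)]
tri (array([0.38961375, 0.31989567, 0.06966551]), np.float64(0.0017329065759955943))
z85 [0.39187883 0.31682907 0.085     ]
tri (array([0.49000332, 0.32052917, 0.07886783]), np.float64(0.002037944334887619))
z85 [0.48954742 0.32037946 0.085     ]
depth 257 240 [0.48359863 0.31744514 0.08324618]
depth 257 250 [0.45385048 0.31632817 0.08351386]
depth 256 262 [0.41822894 0.31805791 0.08330167]
base [0.54321464 0.35577876 0.008     ]
base [0.54731741 0.28727848 0.008     ]
base [0.37603902 0.34692731 0.008     ]
base [0.37995143 0.27982655 0.008     ]
blade top [0.58528293 0.35330104 0.079     ]
blade top [0.58853158 0.29097204 0.079     ]
blade top [0.58539453 0.32179009 0.079     ]
roofFL? (337.04545454545456, 200.45454545454544) [0.60167219 0.08362074 0.168     ] dep [0.60148
[... 414 characters left out ...]
05.0) [0.59453455 0.0789227  0.08      ] dep [0.59450156 0.07894866 0.08051263]
barR (388.1818181818182, 206.36363636363637) [ 0.59393747 -0.07683744  0.08      ] dep [ 0.59383365 -0.07653627  0.08162607]
toteL front (340.45454545454544, 172.04545454545453) [0.6943359  0.07095882 0.09      ] dep [0.68223605 0.07558212 0.16966201]
toteR front (387.5, 172.04545454545453) [ 0.69774578 -0.0721091   0.09      ] dep [ 0.68574829 -0.0579543   0.1674725 ]
toteBL (342.04545454545456, 128.4090909090909) [0.82939802 0.06851462 0.09      ] dep [0.80952915 0.07294899 0.16370186]
toteBR (387.72727272727275, 129.54545454545453) [ 0.82937066 -0.0717808   0.09      ] dep [ 0.8082961  -0.05751889  0.16818114]
```

```bash
cat >> h.py <<'E'
def R(yaw,tilt):
    y,t=np.radians(yaw),np.radians(tilt)
    z=np.array([np.sin(t),0,-np.cos(t)]); x=np.array([np.cos(t),0,np.sin(t)]); Y=np.cross(z,x)
    M=np.stack([x,Y,z],1); Z=np.array([[np.cos(y),-np.sin(y),0],[np.sin(y),np.cos(y),0],[0,0,1]])
    return Z@M
E
python3 - <<'E'
from h import *
for p,y,t in [((.42,.319,.07),2,30),((.42,.319,.2),2,30),((.56,0,.1),-1,30),((.57,0,.15),-1,30),((.45,0,.1),-1,30),((.42,.1,.2),-1,30),((.41,.26,.26),0,0)]:
    print(p,robot.ik(p,R(y,t)))
t=robot.read_t()
robot.goto((.41,.28,.26),R(0,0)); T=toolT()
im,d=robot.grab_frame('wrist'); cv2.imwrite('pics/w1.png',im[:,:,::-1]); np.savez('pics/w1.npz',T=T,d=d)
robot.servo_line((.41,.38,.26)); T=toolT()
im,d=robot.grab_frame('wrist'); cv2.imwrite('pics/w2.png',im[:,:,::-1]); np.savez('pics/w2.npz',T=T,d=d)
im,d=robot.grab_frame('top'); cv2.imwrite('pics/top1.png',im[:,:,::-1])
im,d=robot.grab_frame('scene'); cv2.imwrite('pics/scene1.png',im[:,:,::-1])
print(t,robot.read_t(),robot.read_force())
E
```

```text
(0.42, 0.319, 0.07) None
(0.42, 0.319, 0.2) [ 72.39344216  -3.30716504 -54.71176827  49.02306748 -38.599696
 -19.62167176]
(0.56, 0, 0.1) None
(0.57, 0, 0.15) None
(0.45, 0, 0.1) None
(0.42, 0.1, 0.2) None
(0.41, 0.26, 0.26) [ 55.65072022   1.11566059 -19.36966936   0.         -69.51467005
  34.34927978]
0.15 2.6667 [ 0.00096388 -0.57585571  0.1606338 ]
```

View pics/w1.png

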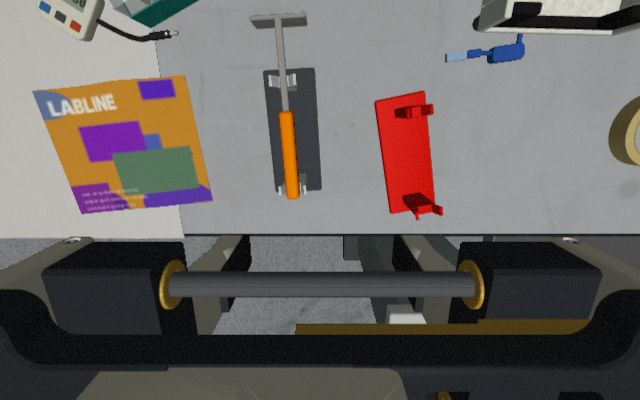

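View pics/w2.png

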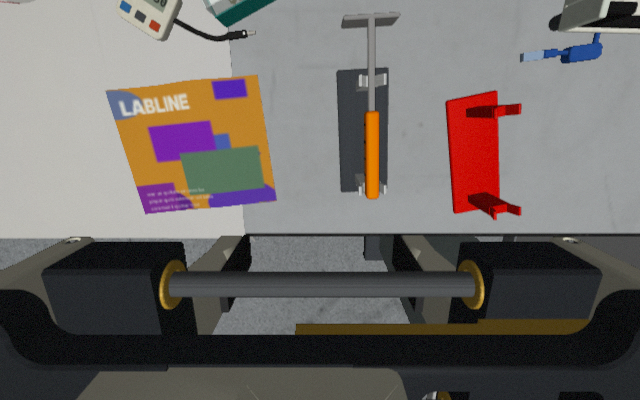

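Both wrist views show the hook lying in both yokes: handle from about (372,112) to (372,198) and blade at (371,20) in the second view. A 30° tilt isn't reachable at the low poses, so I scan what is.

Run:
```python
from h import *
for flip in (0,180):
  for p,y in [((.43,.319,.06),2),((.58,0,.085),-1),((.57,0,.14),-1),((.45,0,.085),-1)]:
    out=[]
    for t in (-30,-20,-10,-5,0,5,10,15,20,30,45,60):
        M=R(y,t)
        if flip: M=M@np.diag([-1,-1,1.])
        out.append((t,robot.ik(p,M) is not None))
    print(flip,p,[t for t,o in out if o])
print(robot.ik((.45,0,.085),R(-1,0)),robot.ik((.45,0,.085),R(-1,-30)),robot.ik((.58,0,.085),R(-1,0)))
```

```text
0 (0.43, 0.319, 0.06) [-30, -20, -10, -5, 0, 5, 10, 15]
0 (0.58, 0, 0.085) [-30, -20, -10, -5, 0, 5, 10, 15, 20, 60]
0 (0.57, 0, 0.14) [-30, -20, -10, -5, 0, 5, 10, 15, 20, 60]
0 (0.45, 0, 0.085) [-30, -20, -10, -5, 0, 5, 10, 15]
180 (0.43, 0.319, 0.06) [-30, -20, -10, -5, 0, 5, 10]
180 (0.58, 0, 0.085) [-30, -20, -10, -5, 0, 5, 10, 15, 20, 60]
180 (0.57, 0, 0.14) [-30, -20, -10, -5, 0, 5, 10, 15, 20, 60]
180 (0.45, 0, 0.085) [-30, -20, -10, -5, 0, 5, 10, 15]
[ 25.22805064   7.93847967 -37.72590603   0.         -44.3356143
  63.77194936] [ 16.94762957  27.19316795 -12.88233517  -9.03535139 -78.8391766
  76.09345898] [ 19.31064009  19.15504474 -21.82889548   0.         -49.01605978
  69.68935991]
```

Run:
```python
from h import *
res={}
for k in (1,2):
    im=cv2.imread(f'pics/w{k}.png'); z=np.load(f'pics/w{k}.npz'); T=z['T']; d=z['d']
    hsv=cv2.cvtColor(im,cv2.COLOR_BGR2HSV)
    m=cv2.inRange(hsv,(5,170,100),(20,255,255)); x0=(265,330)[k-1]; m[:, :x0]=0; m[:,x0+70:]=0; m[:105]=0;m[215:]=0
    c=max(cv2.findContours(m,cv2.RETR_EXTERNAL,cv2.CHAIN_APPROX_NONE)[0],key=cv2.contourArea)
    r=cv2.minAreaRect(c); print(k,r)
    # top face by depth: points of mask with z>82
    vs,us=np.nonzero(m); P=np.array([dep('wrist',u,v,d,T) for u,v in zip(us,vs)])
    top=P[P[:,2]>np.percentile(P[:,2],60)-.003]
    print('zmed',np.median(top[:,2]),'x',np.percentile(top[:,0],[1,99]),'y',np.percentile(top[:,1],[2,50,98]))
    A=np.polyfit(top[:,0],top[:,1],1); print('yaw handle',np.degrees(np.arctan(A[0])),'y at .43',np.polyval(A,.43))
    # near end corners
    b=c[:,0,:]; vv=b[:,1]
    res[k]=(T,b)
    far=b[vv<=vv.min()+2].mean(0); near=b[vv>=vv.max()-2].mean(0); res[k]=(T,far,near); print(far,near)
    # blade: pixels above shank
    cen=[]
for j,n in ((1,'far end'),(2,'near end')):
    print(n,tri(ray('wrist',*res[1][j],res[1][0]),ray('wrist',*res[2][j],res[2][0])))
bl={1:[(250,16),(305,14),(252,26),(305,24)],2:[(343,16),(400,14),(343,25),(398,22)]}
for i in range(4): print('blade',tri(ray('wrist',*bl[1][i],res[1][0]),ray('wrist',*bl[2][i],res[2][0])))
for k in (1,2):
    im=cv2.imread(f'pics/w{k}.png'); c=im[0:215,(230,300)[k-1]:(340,410)[k-1]]
    cv2.imwrite(f'pics/wc{k}.png',cv2.resize(c,None,fx=2.75,fy=2.75,interpolation=cv2.INTER_CUBIC))
a=np.hstack([cv2.imread('pics/wc1.png'),cv2.imread('pics/wc2.png')]);cv2.imwrite('pics/wc.png',a)
```

```text
1 ((288.6559143066406, 154.52645874023438), (87.81749725341797, 14.112157821655273), 85.60128784179688)
zmed 0.08521872950468662 x [0.39086217 0.49044635] y [0.30902318 0.31757546 0.32615755]
yaw handle 2.6702240183630876 y at .43 0.3168725415050843
[285.5        111.78571429] [292.07692308 197.46153846]
2 ((371.5, 154.5), (87.0, 13.0), 90.0)
zmed 0.08519603591984287 x [0.39058601 0.49048168] y [0.30983351 0.31856429 0.32670671]
yaw handle 3.9963561716956533 y at .43 0.3178418491789085
[372.         111.53333333] [372.07692308 197.38461538]
far end (array([0.49101929, 0.32036696, 0.08014833]), np.float64(5.046474370378895e-05))
near end (array([0.38988397, 0.31558969, 0.08409422]), np.float64(0.00017013703326691554))
blade (array([0.58802912, 0.35518899, 0.07369897]), np.float64(0.0003880197447074986))
blade (array([0.58797495, 0.29638016, 0.08025489]), np.float64(0.0003760522963124498))
blade (array([0.58028175, 0.35471089, 0.06935534]), np.float64(0.0005384939826241943))
blade (array([0.58100852, 0.29680068, 0.07556175]), np.float64(0.001428078685254397))
```

View pics/wc.png

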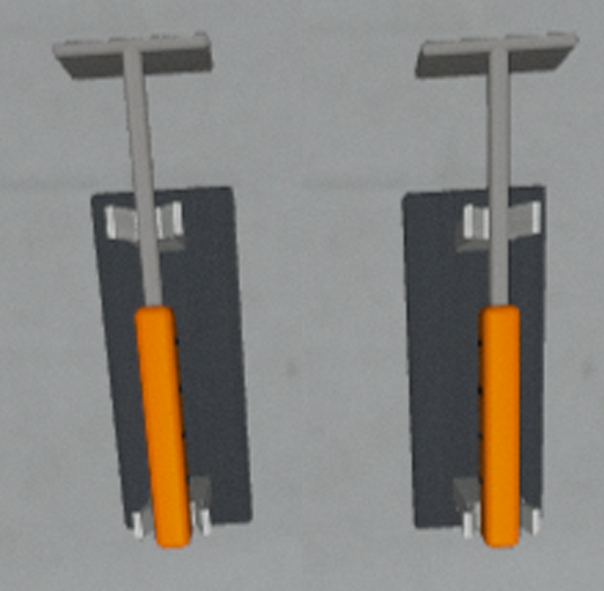

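Measured hook: origin about (0.448, 0.318), axis z about 0.075, and yaw about 2.9°. The handle top is at 0.0852 against an expected 0.085, and the length matches within 2 mm. I'll grasp at hook x=-20 mm with a 10° tilt.

```bash
cat >> h.py <<'E'
YH=2.9; TILT=10; GX=-.020
def tcp(origin,yaw):   # TCP pose so that hook origin is at `origin` with given yaw
    M=R(yaw,TILT); y=np.radians(yaw)
    return np.array(origin)+GX*np.array([np.cos(y),np.sin(y),0])+.019*M[:,2], M
SEAT=np.array([.448,.3184,.0752])
E
python3 - <<'E'
from h import *
robot.move_gripper(.6)
p,M=tcp(SEAT,YH)
robot.goto(p+[0,0,.08],M)
robot.servo_line(p,speed=.1)
print(robot.read_position()-p,robot.read_force(),robot.read_t())
T=toolT();im,d=robot.grab_frame('wrist'); cv2.imwrite('pics/g0.png',im[:,:,::-1])
im,d=robot.grab_frame('scene'); cv2.imwrite('pics/g0s.png',cv2.resize(im[150:270,170:330,::-1],None,fx=4,fy=4,interpolation=cv2.INTER_CUBIC))
E
```

```text
[0.00035894 0.000605   0.00059579] [-0.02250514  0.46286526 -0.84289627] 5.025
```

View pics/g0.png

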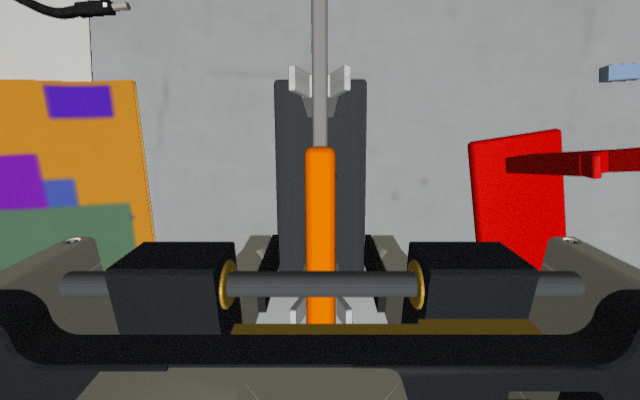

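View pics/g0s.png

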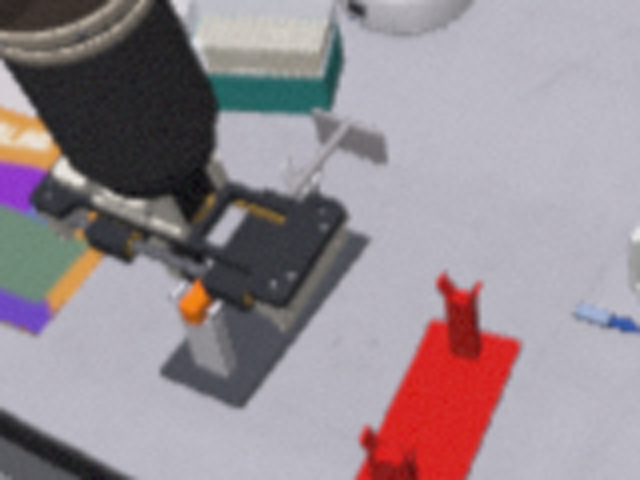

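The handle is centred between the jaws (column 320) and parallel to the tool, so I grip and lift.

Run:
```python
from h import *
p,M=tcp(SEAT,YH)
robot.move_gripper(0.0)
print('w',robot.read_grip_width()*88,robot.read_force(),robot.read_position()-p)
im,d=robot.grab_frame('wrist'); cv2.imwrite('pics/g1a.png',im[:,:,::-1])
robot.servo_line(p+[0,0,.11],speed=.12)
T=toolT();im,d=robot.grab_frame('wrist'); cv2.imwrite('pics/g1.png',im[:,:,::-1]); np.savez('pics/g1.npz',T=T,d=d)
im,d=robot.grab_frame('scene'); cv2.imwrite('pics/g1s.png',cv2.resize(im[120:270,170:330,::-1],None,fx=4,fy=4,interpolation=cv2.INTER_CUBIC))
print('w',robot.read_grip_width()*88,robot.read_force(),robot.read_ft_torque(),robot.read_t())
```

```text
w 16.11510042573583 [ 0.50121525  0.40510815 -0.01703959] [1.13149397e-04 2.81398186e-04 8.33325345e-05]
w 15.935815297314305 [-0.1122407  -0.39524035 -1.33128589] [-0.10383572  0.75010066  0.0216163 ] 7.025
```

View pics/g1.png

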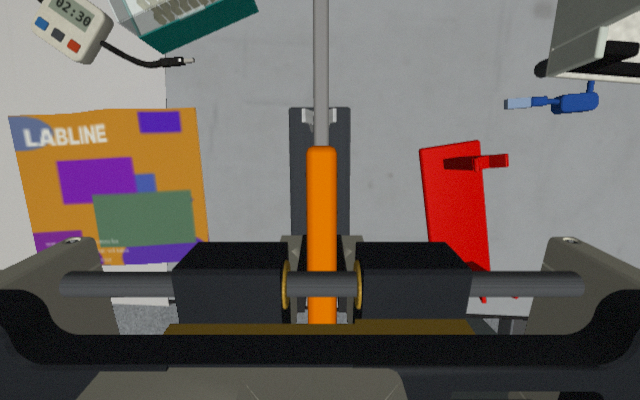

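View pics/g1a.png

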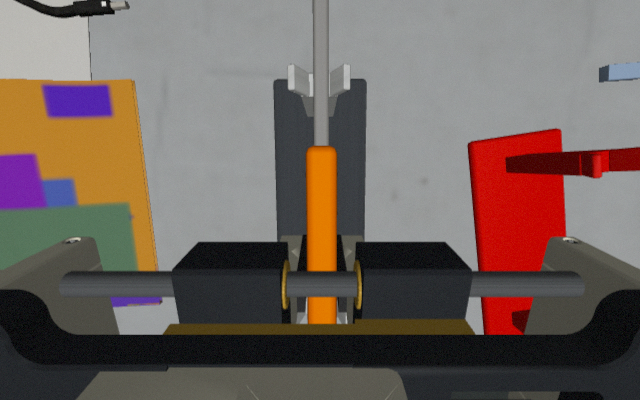

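View pics/g1s.png

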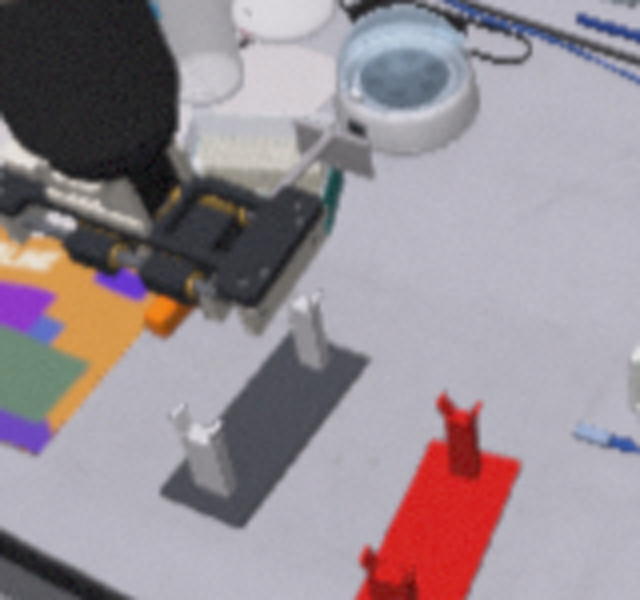

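The handle's front edge stays at row 147 before and after the lift, so the hook didn't slip. Next I refine the bay and tote.

Run:
```python
from h import *
t=np.mean([cv2.imread(f'pics/top{k}.png').astype(float) for k in (0,1)],0).astype(np.uint8); s=np.mean([cv2.imread(f'pics/scene{k}.png').astype(float) for k in (0,1)],0).astype(np.uint8)
hsv=cv2.cvtColor(t,cv2.COLOR_BGR2HSV); m=cv2.inRange(hsv,(100,30,80),(125,255,255)); m[:, :330]=0;m[:,400:]=0;m[:115]=0;m[185:]=0
c=max(cv2.findContours(m,cv2.RETR_EXTERNAL,cv2.CHAIN_APPROX_NONE)[0],key=cv2.contourArea)
r=cv2.minAreaRect(c); print(r)
# subpixel: saturation profile fits along front edge
S=hsv[:,:,1].astype(float)
def edge_v(us,v0,v1):   # half-level crossing along columns
    o=[]
    for u in us:
        p=S[v0:v1,u]; h=(p[:3].mean()+p[-3:].mean())/2
        i=np.nonzero((p[:-1]-h)*(p[1:]-h)<=0)[0]
        if len(i): i=i[-1]; o.append((u,v0+i+(h-p[i])/(p[i+1]-p[i])))
    return np.array(o)
def edge_u(vs,u0,u1):
    o=[]
    for v in vs:
        p=S[v,u0:u1]; h=(p[:2].mean()+p[-2:].mean())/2
        i=np.nonzero((p[:-1]-h)*(p[1:]-h)<=0)[0]
        if len(i): i=i[0]; o.append((u0+i+(h-p[i])/(p[i+1]-p[i]),v))
    return np.array(o)
F=edge_v(range(345,384),163,182); 
W=np.array([onz('top',u,v,.09) for u,v in F]); k=np.polyfit(W[:,1],W[:,0],1)
print('tote front top: x at y=0',k[1],'yaw',-np.degrees(np.arctan(k[0])),'rms',np.std(W[:,0]-np.polyval(k,W[:,1])))
B=edge_v(range(346,384),121,136)
W=np.array([onz('top',u,v,.09) for u,v in B]); k=np.polyfit(W[:,1],W[:,0],1); print('back',k, np.std(W[:,0]-np.polyval(k,W[:,1])))
L=edge_u(range(135,168),334,348); W=np.array([onz('top',u,v,.09) for u,v in L]); k=np.polyfit(W[:,0],W[:,1],1); print('left y at .76',np.polyval(k,.76),'yaw',np.degrees(np.arctan(k[0])))
Rr=edge_u(range(135,168),382,394); W=np.array([onz('top',u,v,.09) for u,v in Rr]); k=np.polyfit(W[:,0],W[:,1],1); print('right y at .76',np.polyval(k,.76),'yaw',np.degrees(np.arctan(k[0])))
cv2.imwrite('pics/c5.png',cv2.resize(s[170:250,320:400],None,fx=7.5,fy=7.5,interpolation=cv2.INTER_CUBIC))
cv2.imwrite('pics/c6.png',cv2.resize(t[160:215,325:405],None,fx=9,fy=9,interpolation=cv2.INTER_CUBIC))
```

```text
((364.0600891113281, 150.01695251464844), (46.52409744262695, 41.0417594909668), 1.7357046604156494)
tote front top: x at y=0 0.7011294087950045 yaw -0.7457867445087262 rms 0.0016217006970529375
back [-0.06399372  0.82347049] 0.007383635240482748
left y at .76 0.07232566251286172 yaw -1.419774348750598
right y at .76 -0.07129089623804052 yaw 1.3780481034506218
```

View pics/c5.png

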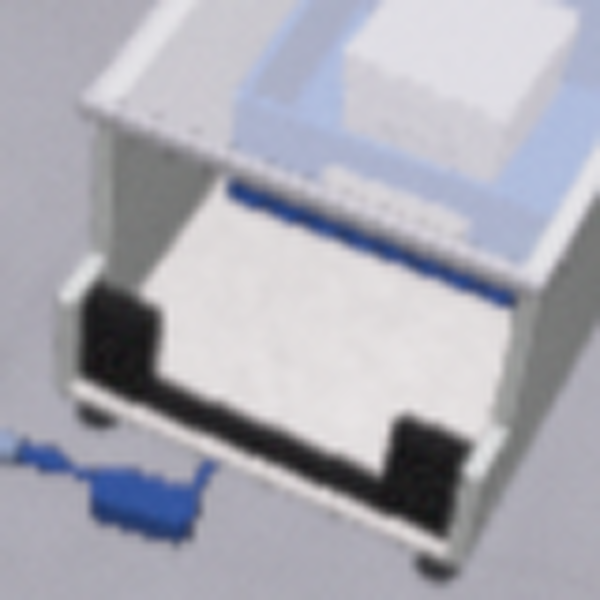

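View pics/c6.png

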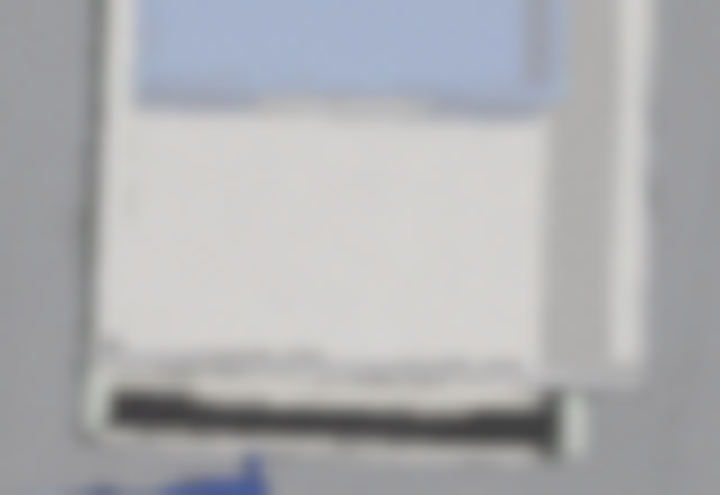

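Run:
```python
from h import *
print(np.linalg.inv(robot.camera_info('top')['view'])[:3,3])
c6=lambda a,b:(325+a/9,160+b/9); c5=lambda a,b:(320+a/7.5,170+b/7.5)
q=lambda n,p,z:print(n,p,onz('top',*p,z).round(4))
q('footL',c6(140,106),.030);q('footR',c6(545,115),.030)
q('lipL',c6(140,92),.090);q('lipR',c6(545,98),.090)
q('barrearL',c6(120,392),.040);q('barrearR',c6(545,406),.040)
q('barfrontL',c6(120,424),.030);q('barfrontR',c6(545,446),.030)
sc=lambda n,p,z:print('scene',n,onz('scene',*p,z).round(4))
sc('footL',c5(228,198),.030);sc('footR',c5(515,303),.030)
sc('lipL',c5(240,97),.09); sc('lipR',c5(540,222),.09)
sc('bar rear top L',c5(158,372),.040);sc('bar rear top R',c5(385,468),.040)
sc('post tops rear inner L',c5(158,296),.08);sc('post R inner',c5(390,412),.08)
sc('roof front L top',c5(85,102),.168);sc('roof front R',c5(540,282),.168)
print('tri roofL',tri(ray('top',337.0,200.45),ray('scene',*c5(85,102))))
print('tri roofR',tri(ray('top',396.1,201.6),ray('scene',*c5(540,282))))
print('tri lipL',tri(ray('top',*c6(140,92)),ray('scene',*c5(240,97))))
print('tri lipR',tri(ray('top',*c6(545,98)),ray('scene',*c5(540,222))))
```

```text
[0.52003257 0.13755939 1.2375641 ]
footL (340.55555555555554, 171.77777777777777) [0.7043 0.0672 0.03  ]
footR (385.55555555555554, 172.77777777777777) [ 0.7045 -0.0769  0.03  ]
lipL (340.55555555555554, 170.22222222222223) [0.6999 0.0708 0.09  ]
lipR (385.55555555555554, 170.88888888888889) [ 0.7012 -0.0662  0.09  ]
barrearL (338.3333333333333, 203.55555555555554) [0.6018 0.0729 0.04  ]
barrearR (385.55555555555554, 205.11111111111111) [ 0.6003 -0.0759  0.04  ]
barfrontL (338.3333333333333, 207.11111111111111) [0.5911 0.0722 0.03  ]
barfrontR (385.55555555555554, 209.55555555555554) [ 0.5868 -0.0778  0.03  ]
scene footL [0.7024 0.0704 0.03  ]
scene footR [ 0.7057 -0.0522  0.03  ]
scene lipL [0.701  0.0689 0.09  ]
scene lipR [ 0.6952 -0.0572  0.09  ]
scene bar rear top L [0.5999 0.0521 0.04  ]
scene bar rear top R [ 0.5991 -0.0412  0.04  ]
scene post tops rear inner L [0.6021 0.0553 0.08  ]
scene post R inner [ 0.5928 -0.0411  0.08  ]
scene roof front L top [0.5998 0.0871 0.168 ]
scene roof front R [ 0.5977 -0.082   0.168 ]
tri roofL (array([0.60067985, 0.08542845, 0.16828582]), np.float64(0.0038518986080109))
tri roofR (array([ 0.6019915 , -0.08235919,  0.16408323]), np.float64(0.0026316582985047013))
tri lipL (array([0.70045977, 0.06982473, 0.08987928]), np.float64(0.0020900205501448717))
tri lipR (array([ 0.69881754, -0.0614481 ,  0.08961278]), np.float64(0.010424043859183144))
```

Bay front edge: x about 0.601, mid y about 0. Tote front: x about 0.702, giving a 101 mm offset, inside the stated 90–110. The lip triangulates to z=0.0899 against an expected 0.090, though the right lip's rays miss each other by 10 mm because of the roof edge. Next I move in front of the bay and enter.

```bash
cat >> h.py <<'E'
YB=-1.0
def show(n,box=None,f=1,src='scene'):
    im,d=robot.grab_frame(src); im=im[:,:,::-1]
    if box: x0,y0,x1,y1=box; im=cv2.resize(im[y0:y1,x0:x1],None,fx=f,fy=f,interpolation=cv2.INTER_CUBIC)
    cv2.imwrite('pics/'+n,im)
def bayo(bx,z): # hook origin such that x along the bay axis; world x = bx
    return np.array([bx,0.001-(bx-.601)*np.tan(np.radians(1.0)),z])
E
python3 - <<'E'
from h import *
for bx,z in [(.425,.185),(.425,.137),(.5795,.137),(.5795,.101),(.4675,.101),(.46,.101),(.46,.137)]:
    p,M=tcp(bayo(bx,z),YB); print(bx,z,p,robot.ik(p,M))
p,M=tcp(bayo(.425,.185),YB)
try:
    robot.servo_line(p,M,speed=.15)
    p,M=tcp(bayo(.425,.137),YB); robot.servo_line(p,M,speed=.1)
except Exception as e: print('ERR',repr(e))
print(robot.read_position(),robot.read_force(),robot.read_t())
show('b0.png',(300,100,460,260),3.75); show('b0w.png',src='wrist')
E
```

```text
0.425 0.185 [0.40830186 0.00436356 0.16628865] [ 34.56837468  -9.98559388 -46.28752015   8.09628634 -45.82279737
  49.18410112]
0.425 0.137 [0.40830186 0.00436356 0.11828865] [ 34.41021081  -6.06162521 -51.27638053   9.62508407 -36.99683828
  47.28950526]
0.5795 0.137 [0.56280186 0.00166675 0.11828865] [ 22.85975775  10.10007501 -32.95358581   6.55583    -37.96797113
  61.28618767]
0.5795 0.101 [0.56280186 0.00166675 0.08228865] [ 22.81202461  12.83067806 -35.69469282   7.49066606 -32.53302315
  60.18464405]
0.4675 0.101 [0.45080186 0.00362172 0.08228865] [ 30.02764926   2.34112031 -49.91879755  10.45403879 -29.55755729
  50.24031447]
0.46 0.101 [0.44330186 0.00375263 0.08228865] [ 30.67891595   1.54857824 -50.84418515  10.67234016 -29.49993006
  49.3969932 ]
0.46 0.137 [0.44330186 0.00375263 0.11828865] [ 30.85657493  -1.87813472 -47.31210048   8.88920859 -36.37833008
  51.35822685]
[0.40859435 0.00459662 0.11856685] [-0.77258158  0.19511022 -0.90276912] 9.9
```

View pics/b0.png

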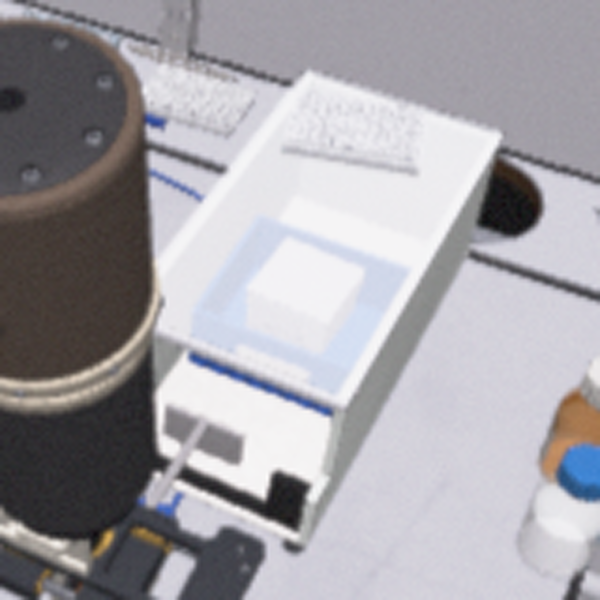

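View pics/b0w.png

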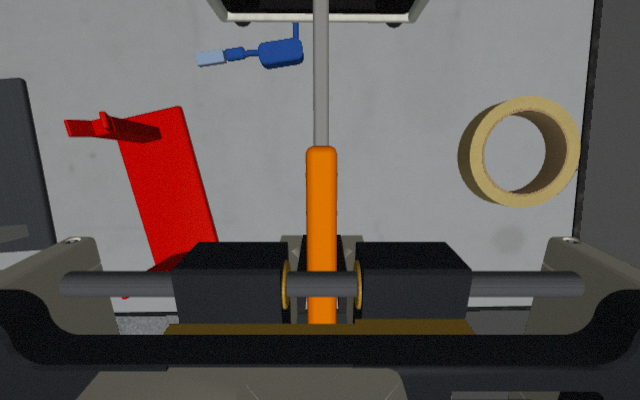

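The hook stands in front of the opening. The wrist view shows the bay front edge level at rows 18–20, with its middle near column 319 and the shank at column 321, so it is aligned. I enter under the roof.

Run:
```python
from h import *
p,M=tcp(bayo(.5795,.137),YB); 
for f in (.5,1):
    a=tcp(bayo(.425+(.5795-.425)*f,.137),YB)[0]
    robot.servo_line(a,M,speed=.1); print(robot.read_force(),robot.read_position()-a)
print(robot.read_t())
show('b1.png',(300,100,460,260),3.75); show('b1t.png',(300,70,430,260),3,src='top'); show('b1w.png',src='wrist')
```

```text
[-0.4001625  -0.66361995 -1.39579777] [-0.00066005 -0.00027459 -0.00021889]
[ 0.44262855  0.29755225 -0.79454716] [-0.00068743 -0.00019104 -0.00021171]
11.85
```

View pics/b1.png

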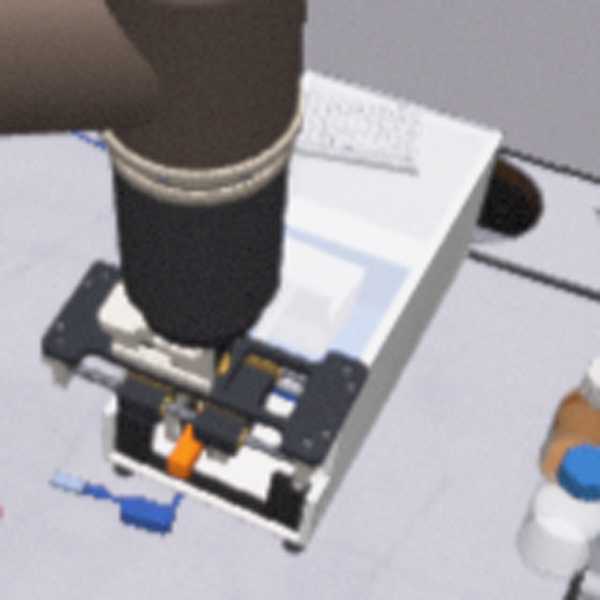

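View pics/b1t.png

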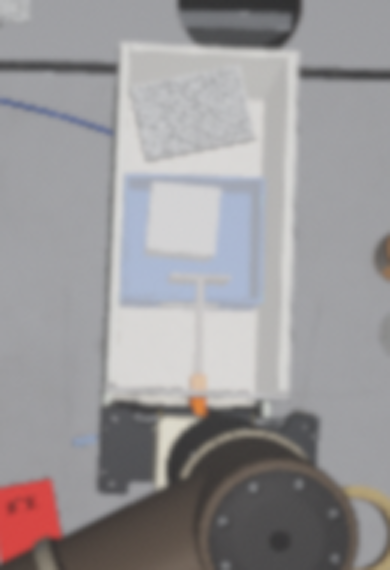

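View pics/b1w.png

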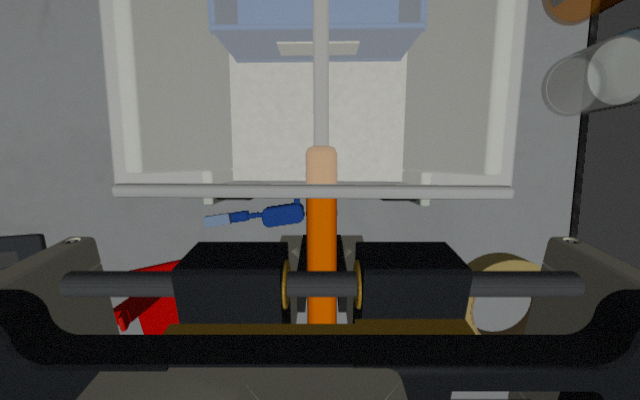

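Run:
```python
from h import *
T=toolT()
for n,u,v,z in [('lipoutL',211,28,.09),('lipoutR',424,26,.09),('footL',232,61,.03),('footR',407,59,.03),('roofL',115,190,.163),('roofR',512,192,.163),('cheek in L',232,150,.03)]:
    print(n,onz('wrist',u,v,z,T).round(4))
for u,v in [(300+169/3,70+280/3),(300+230/3,70+278/3)]: print('blade top',onz('top',u,v,.141).round(4))
print('expected blade', bayo(.5795+.140,.141))
im=cv2.imread('pics/b1w.png'); cv2.imwrite('pics/b1wc.png',cv2.resize(im[0:90,180:450],None,fx=2.9,fy=2.9,interpolation=cv2.INTER_CUBIC))
```

```text
lipoutL [0.7041 0.0704 0.09  ]
lipoutR [ 0.7028 -0.0696  0.09  ]
footL [0.7042 0.0754 0.03  ]
footR [ 0.7032 -0.0764  0.03  ]
roofL [0.6042 0.0916 0.163 ]
roofR [ 0.6002 -0.0854  0.163 ]
cheek in L [0.6281 0.0798 0.03  ]
blade top [0.7132 0.0282 0.141 ]
blade top [ 0.7166 -0.031   0.141 ]
expected blade [ 0.7195     -0.00106843  0.141     ]
```

View pics/b1wc.png

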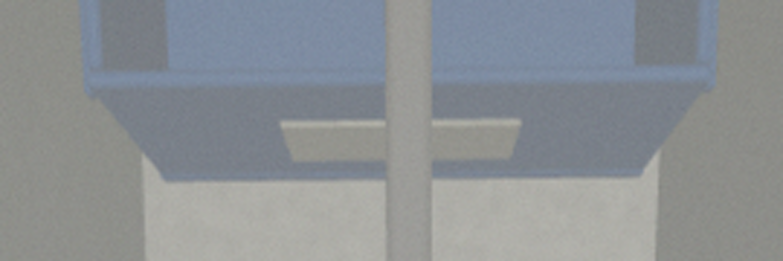

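The close wrist view puts the tote front at x≈0.7035 and the lip's inner face at ≈0.7075. The top view suggests the blade may be about 3 mm short, so I advance 4 mm, lower it and check.

Run:
```python
from h import *
a,M=tcp(bayo(.5835,.137),YB); robot.servo_line(a,M,speed=.05)
f0=robot.read_force()
for z in (.12,.110,.099):
    a,M=tcp(bayo(.5835,z),YB); robot.servo_line(a,M,speed=.06); print(z,robot.read_force()-f0,robot.read_position()-a)
print(robot.read_t())
show('b2t.png',(300,70,430,260),3,src='top'); show('b2w.png',src='wrist'); show('b2.png',(300,100,460,260),3.75)
```

```text
0.12 [ 0.43432668 -0.58450744 -0.23582957] [-0.00042635 -0.00018702 -0.00070922]
0.11 [ 0.9574418  -0.63215547 -0.62447288] [-0.00037767 -0.00015137 -0.00055324]
0.099 [ 1.07291716 -0.32177478 -0.48980842] [-0.00040172 -0.00016766 -0.00059438]
13.3333
```

View pics/b2t.png

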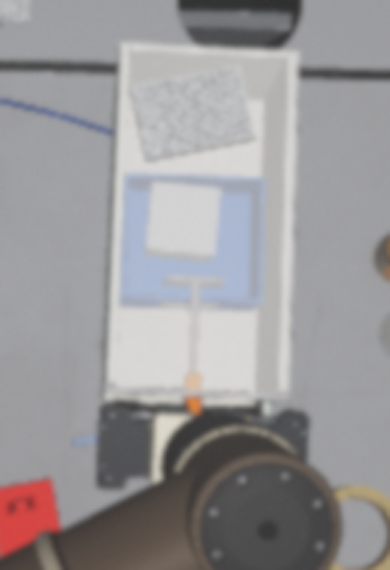

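View pics/b2w.png

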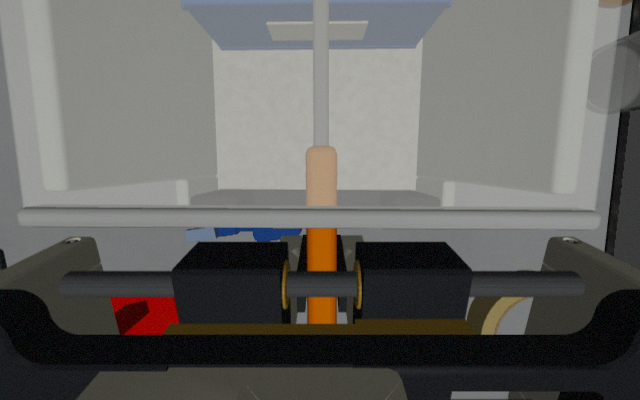

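The blade is behind the front wall (crop (195,281), wall at row 302), there was no contact force, and the tote hasn't moved. I draw it slowly with force monitoring.

Run:
```python
from h import *
f0=robot.read_force(); z=.099
def to(bx,s):
    a,M=tcp(bayo(bx,z),YB); robot.servo_line(a,M,speed=s)
    f=robot.read_force()-f0; print(round(bx,4),f.round(1),(robot.read_position()-a).round(4)[:1],round(robot.read_t(),2)); return f
for bx,s in [(.574,.03),(.566,.03),(.545,.03),(.52,.05),(.50,.05),(.487,.03)]:
    f=to(bx,s)
    if abs(f[0])>12: break
show('b3t.png',(300,70,430,260),3,src='top'); show('b3w.png',src='wrist'); show('b3.png',(300,100,460,260),3.75)
```

```text
0.574 [ 0.6 -0.4  0.4] [-0.0001] 13.95
0.566 [-0.1  0.1  1.3] [-0.0003] 14.37
0.545 [1.3 0.3 0.6] [-0.0004] 15.22
0.52 [ 0.1 -0.6  0.8] [-0.0004] 15.87
0.5 [0.3 0.3 0.1] [-0.0006] 16.42
0.487 [ 0.  -0.1  0.6] [-0.0005] 17.0
```

View pics/b3w.png

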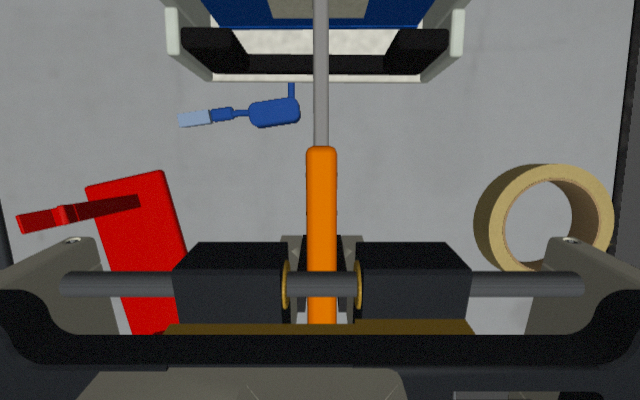

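View pics/b3t.png

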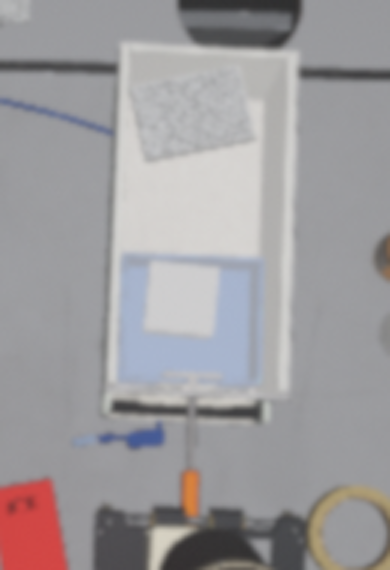

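The tote follows with the cryobox standing in it, and the handle still shows at row 147, so no slip. Now a slow approach to the stop.

Run:
```python
from h import *
z=.099; bx=.487; f0=np.mean([robot.read_force() for _ in range(3)],0)
while bx>.458:
    bx-=.002 if bx>.478 else .001
    a,M=tcp(bayo(bx,z),YB); robot.servo_line(a,M,speed=.012)
    f=robot.read_force()-f0; e=robot.read_position()[0]-a[0]
    print(round(bx,4),f.round(1),round(e,4),round(robot.read_t(),2))
    if f[0]>7: break
robot.dwell(.2); print(robot.read_force()-f0,robot.read_t())
show('b4t.png',(300,70,430,260),3,src='top'); show('b4w.png',src='wrist'); show('b4.png',(300,100,460,260),3.75)
```

```text
0.485 [ 2.3 -0.  -0.2] 0.0002 17.47
0.483 [1.1 1.3 0.1] -0.0001 17.78
0.481 [ 0.4  0.5 -0.4] -0.0002 18.1
0.479 [ 1.1  1.2 -0.5] -0.0002 18.42
0.477 [ 0.9  1.1 -0.1] -0.0002 18.73
0.476 [1.1 0.9 0.9] -0.0001 18.98
0.475 [ 0.7  1.9 -0.2] -0.0001 19.23
0.474 [ 1.   0.4 -0.7] -0.0001 19.48
0.473 [ 2.4  0.7 -0.5] -0.0001 19.73
0.472 [ 1.3  1.1 -0.3] -0.0001 19.98
0.471 [ 1.   0.8 -0.5] -0.0001 20.23
0.47 [ 1.9 -0.1  0.7] -0.0001 20.48
0.469 [2.1 1.  0.7] -0.0001 20.73
0.468 [ 2.1 -0.1 -0.1] -0.0001 20.98
0.467 [ 2.6  1.5 -0.8] -0.0 21.23
0.466 [ 5.9  1.4 -1.8] 0.0005 21.48
0.465 [ 8.4  1.  -1.8] 0.0015 21.73
[ 8.7345935   1.21372975 -1.43058238] 21.9333
```

View pics/b4w.png

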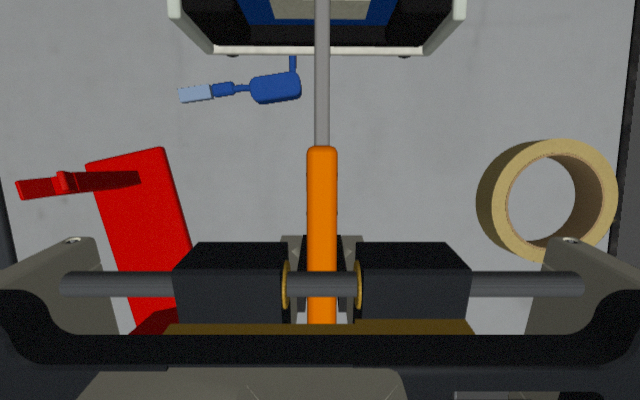

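View pics/b4t.png

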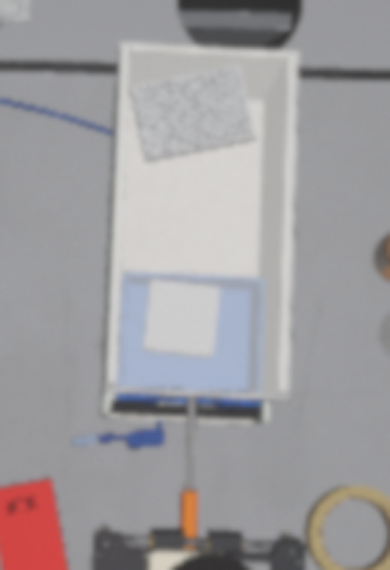

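View pics/b4.png

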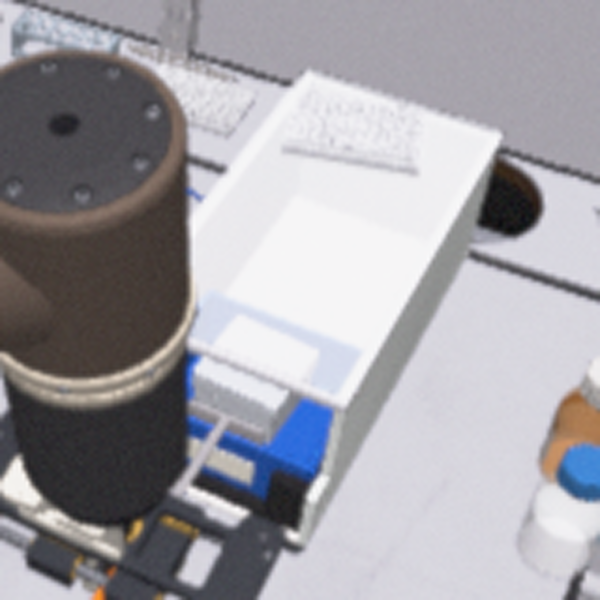

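Contact shows: at origin x=0.466–0.465 the force rises to 8.7 N and the arm stops yielding position. I press 1.5 mm more to square the tote, then look closely.

Run:
```python
from h import *
a,M=tcp(bayo(.4635,.099),YB); robot.servo_line(a,M,speed=.01); print(robot.read_force(),robot.read_position()-a)
im,d=robot.grab_frame('wrist'); im=im[:,:,::-1]
cv2.imwrite('pics/b5.png',cv2.resize(im[0:70,150:480],None,fx=2.4,fy=4,interpolation=cv2.INTER_CUBIC)); cv2.imwrite('pics/b5w.png',im)
# back off
a,M=tcp(bayo(.476,.099),YB); robot.servo_line(a,M,speed=.04); print(robot.read_force(),robot.read_t())
a,M=tcp(bayo(.476,.137),YB); robot.servo_line(a,M,speed=.06)
im,d=robot.grab_frame('wrist'); im=im[:,:,::-1]; cv2.imwrite('pics/b6w.png',im)
show('b6t.png',(300,70,430,260),3,src='top'); show('b6.png',(300,100,460,260),3.75)
np.savez('pics/b6.npz',T=toolT()); print(robot.read_t())
```

```text
[13.68032194 -1.63452294 -5.7366488 ] [0.0029894  0.00153442 0.00141356]
[-0.70069516 -0.12599022 -0.74091267] 22.9
23.8333
```

View pics/b5.png

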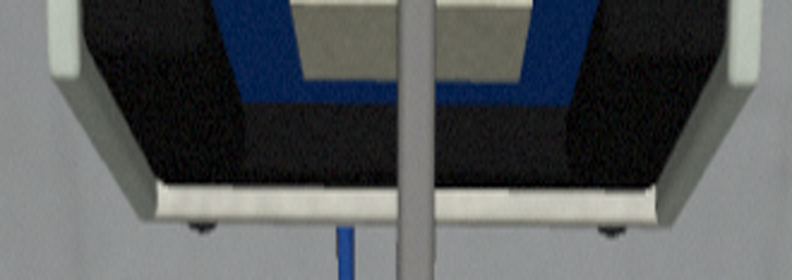

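View pics/b6w.png

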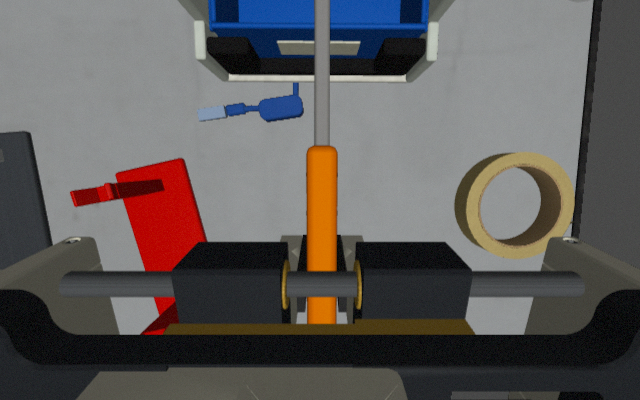

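View pics/b6t.png

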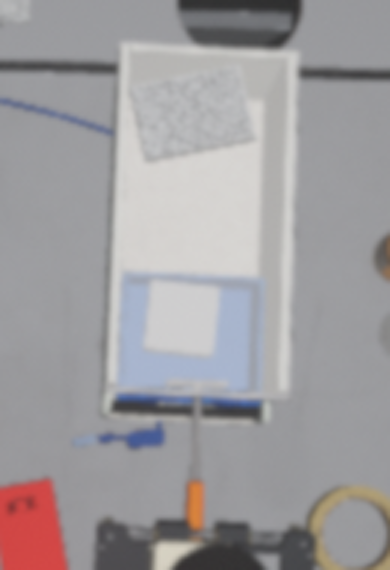

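View pics/b6.png

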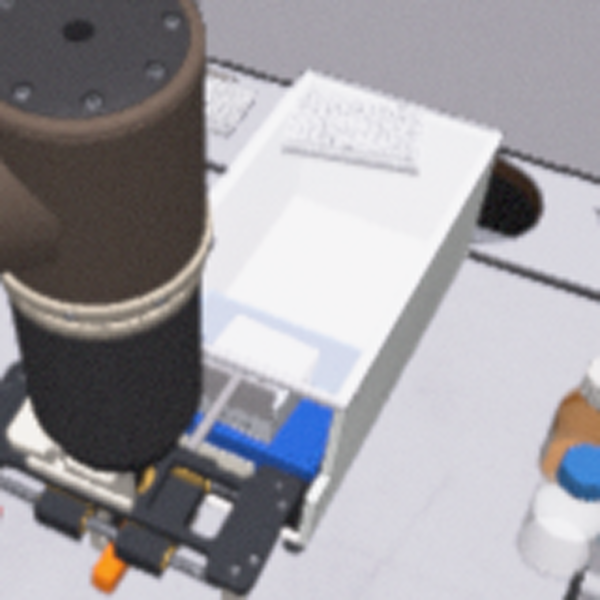

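Run:
```python
import cv2
im=cv2.imread('pics/b6w.png'); cv2.imwrite('pics/b6c.png',cv2.resize(im[0:90,185:450],None,fx=3,fy=6,interpolation=cv2.INTER_CUBIC))
```

```text
(no output)
```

View pics/b6c.png

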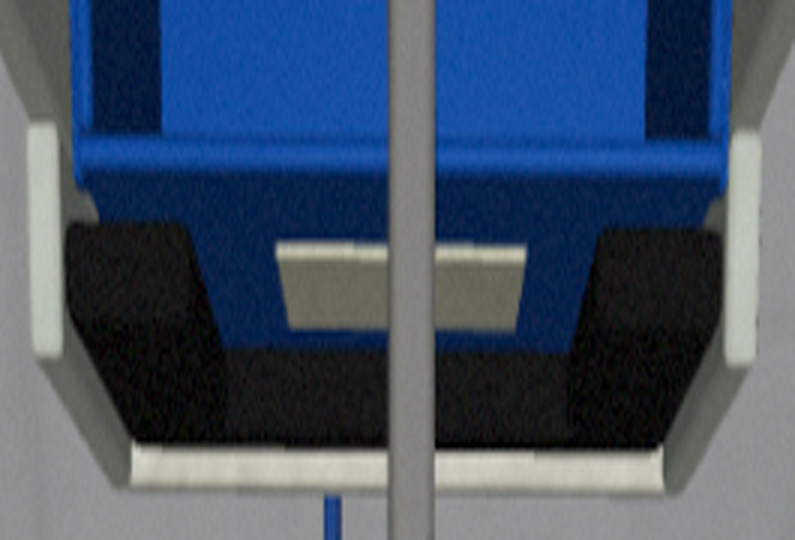

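Run:
```python
from h import *
T=np.load('pics/b6.npz')['T']
im=cv2.imread('pics/b6w.png').astype(float)
# along columns: print V/blue profile for lip outer edge (bright blue -> dark blue) and post top rear edge
def edge(ch,u,v0,v1):
    p=im[v0:v1,u-3:u+4,ch].mean(1); g=np.diff(p); i=np.argmin(g)
    if 0<i<len(g)-1:
        a,b,c=g[i-1:i+2]; i=i+.5*(a-c)/(a-2*b+c)
    return v0+i+.5
for u in (222,235,250,270,300,345,370,390,405,418): 
    v=edge(0,u,22,34); print(u,'lip out',round(v,2),onz('wrist',u,v,.09,T).round(4))
for u in (228,236,242,392,400,408): 
    v=edge(0,u,33,43); print(u,'post rear top',round(v,2),onz('wrist',u,v,.08,T).round(4))
for u in (270,300,345,370): 
    v=edge(0,u,54,64); print(u,'bar rear top',round(v,2),onz('wrist',u,v,.04,T).round(4))
```

```text
222 lip out 27.55 [0.6005 0.0644 0.09  ]
235 lip out 27.72 [0.6002 0.0559 0.09  ]
250 lip out 27.7 [0.6001 0.0461 0.09  ]
270 lip out 27.97 [0.5997 0.033  0.09  ]
300 lip out 28.17 [0.5992 0.0134 0.09  ]
345 lip out 28.31 [ 0.5986 -0.016   0.09  ]
370 lip out 28.41 [ 0.5983 -0.0324  0.09  ]
390 lip out 28.5 [ 0.598  -0.0455  0.09  ]
405 lip out 28.6 [ 0.5977 -0.0553  0.09  ]
418 lip out 28.76 [ 0.5975 -0.0639  0.09  ]
228 post rear top 36.44 [0.5992 0.0639 0.08  ]
236 post rear top 36.4 [0.5992 0.0583 0.08  ]
242 post rear top 36.44 [0.5991 0.0542 0.08  ]
392 post rear top 37.43 [ 0.5966 -0.0493  0.08  ]
400 post rear top 37.43 [ 0.5965 -0.0549  0.08  ]
408 post rear top 37.43 [ 0.5964 -0.0604  0.08  ]
270 bar rear top 57.46 [0.5992 0.0421 0.04  ]
300 bar rear top 57.51 [0.5988 0.0171 0.04  ]
345 bar rear top 58.15 [ 0.5976 -0.0202  0.04  ]
370 bar rear top 58.35 [ 0.5971 -0.041   0.04  ]
```

The lip stands 1.2 mm behind the post line at both ends. That constant bias comes from the lip's rounded edge, so the tote is square and home. I check the hook for slip at subpixel level, then withdraw and carry it over the rest.

Run:
```python
from h import *
def chk(f):
    im=cv2.imread(f).astype(float); o=im[:,:,2]-im[:,:,0]
    p=o[138:156,314:328].mean(1); h=p[-3:].mean()*.5+p[:3].mean()*.5; i=np.nonzero(p>h)[0][0]
    row=138+i-1+(h-p[i-1])/(p[i]-p[i-1])
    q=(o>70)[165:225]; c=[np.nonzero(r[290:350])[0].mean()+290 for r in q]; s=np.polyfit(range(60),c,1)
    # shank columns
    return round(row,2),round(np.mean(c),2),round(s[0],4)
for f in ('g1a','g1','b4w','b6w'): print(f,chk(f'pics/{f}.png'))
a,M=tcp(bayo(.425,.137),YB); robot.servo_line(a,M,speed=.1)
a,M=tcp(bayo(.425,.175),YB); robot.servo_line(a,M,speed=.12)
p,M=tcp(SEAT,YH); robot.servo_line(p+[0,0,.10],M,speed=.15)
robot.servo_line(p+[0,0,.03],M,speed=.1)
show('r0w.png',src='wrist'); show('r0.png',(170,120,330,270),4)
print(robot.read_position()-p,robot.read_force(),robot.read_t(),chk('pics/r0w.png'))
```

```text
g1a (np.float64(145.79), np.float64(321.13), np.float64(0.0097))
g1 (np.float64(145.8), np.float64(321.18), np.float64(0.0111))
b4w (np.float64(145.7), np.float64(321.5), np.float64(-0.0))
b6w (np.float64(145.68), np.float64(321.5), np.float64(-0.0))
[0.00027959 0.00054392 0.03073453] [ 0.01877753 -0.00168154 -0.97967784] 28.15 (np.float64(145.65), np.float64(321.6), np.float64(-0.0072))
```

View pics/r0w.png

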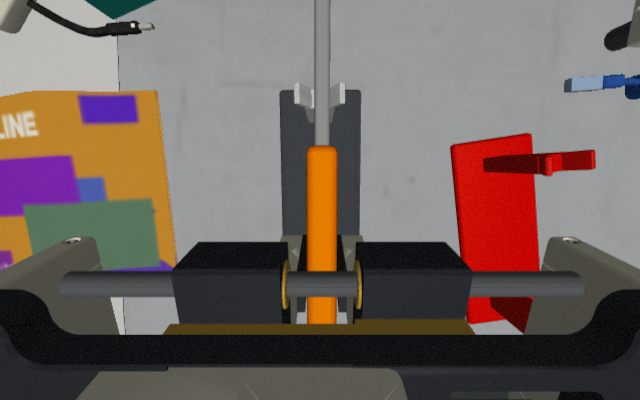

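View pics/r0.png

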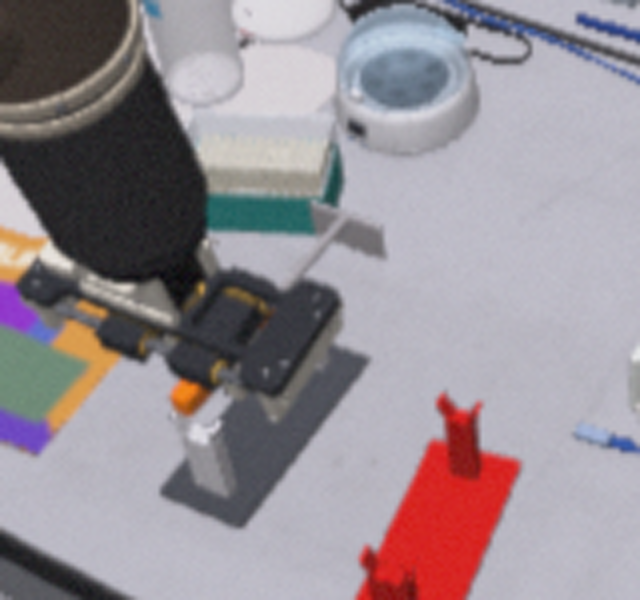

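The hook sits over both yokes. It has yawed about 1° in the fingers (the shank leans right), so I quantify that and compensate.

Run:
```python
from h import *
def sh(f):
    im=cv2.imread(f'pics/{f}.png').astype(float).mean(2); o=[]
    for r in range(3,60,3):
        g=np.diff(im[r-1:r+2,300:345].mean(0)); i,j=np.argmax(np.abs(g[:20])),25+np.argmax(np.abs(g[25:]))
        # half-level edges
        o.append((r,(300+i+300+j+1)/2))
    o=np.array(o); k=np.polyfit(o[:,0],o[:,1],1); return k[0].round(4),np.median(o[:,1])
for f in ('g1a','g1','b0w','b4w','b5w','b6w','r0w'): print(f,sh(f))
```

```text
g1a (np.float64(0.0088), np.float64(320.5))
g1 (np.float64(-0.0), np.float64(320.5))
b0w (np.float64(-0.0827), np.float64(320.5))
b4w (np.float64(-0.0064), np.float64(322.0))
b5w (np.float64(-0.0079), np.float64(323.0))
b6w (np.float64(-0.0006), np.float64(322.0))
r0w (np.float64(0.0102), np.float64(321.5))
```

The yaw shift is about 0.5° (the shank median moved by 1–1.5 px). I lower with yaw +0.5° and force checks.

Run:
```python
from h import *
g=tcp(SEAT,YH)[0]-.019*R(YH,TILT)[:,2]
M=R(YH+.5,TILT); p=g+.019*M[:,2]
robot.servo_line(p+[0,0,.03],M,speed=.05); f0=robot.read_force()
for dz in (.016,.010,.006,.003,.001,0.0):
    robot.servo_line(p+[0,0,dz],M,speed=.03); f=robot.read_force()-f0; print(dz,f.round(1),(robot.read_position()-p).round(4),robot.read_ft_torque().round(2))
    if f[2]>8 or np.hypot(*f[:2])>8: break
show('r1w.png',src='wrist'); show('r1.png',(170,120,330,270),4); print(robot.read_t())
```

```text
0.016 [-0.1  1.   0.2] [-0.     -0.0001  0.0158] [-0.08  0.75  0.03]
0.01 [0.3 0.6 0.5] [-0.0001 -0.0002  0.0098] [-0.09  0.76  0.  ]
0.006 [ 0.5  1.  -0.1] [-0.0001 -0.0002  0.0057] [-0.06  0.76 -0.01]
0.003 [-0.4  1.2  0.2] [-0.0001 -0.0002  0.0028] [-0.1   0.71  0.02]
0.001 [0.4 1.2 1.4] [0.0001 0.0002 0.0011] [-0.07  0.47  0.06]
0.0 [-1.6  0.5  4.4] [0.0001 0.0003 0.0003] [ 0.04  0.56 -0.01]
30.5
```

View pics/r1w.png

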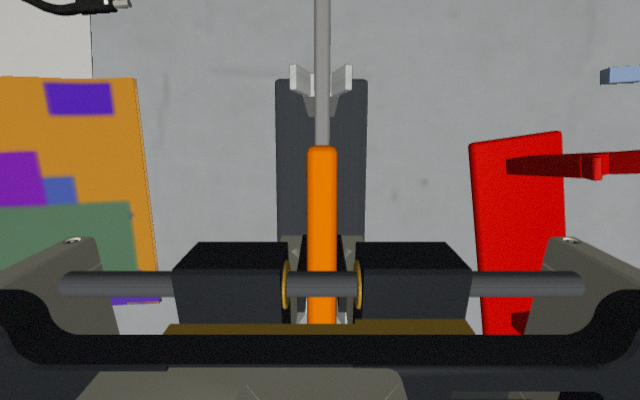

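View pics/r1.png

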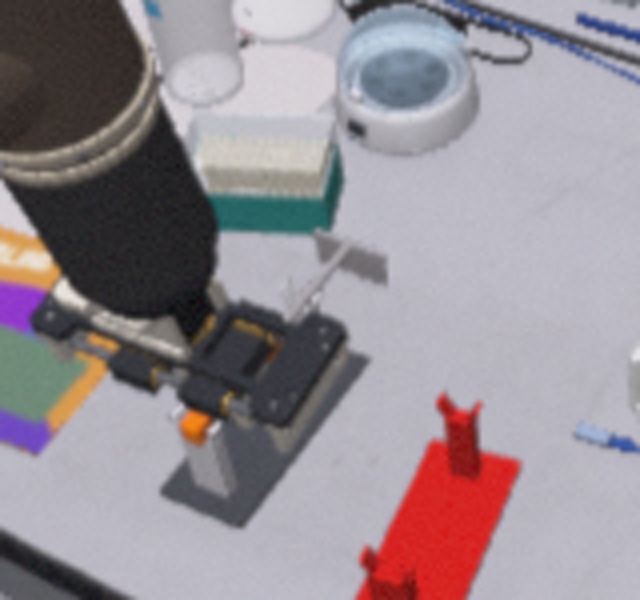

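It is seated in both yokes, with 4.4 N of contact as at the start. I let go, retreat straight up and verify from the same views as before.

Run:
```python
from h import *
M=robot.read_tcp_rot(); p=robot.read_position()
robot.move_gripper(.6); print(robot.read_grip_width())
robot.servo_line(p+[0,0,.09],speed=.08)
robot.goto((.41,.28,.26),R(0,0)); T=toolT()
im,d=robot.grab_frame('wrist'); cv2.imwrite('pics/f1.png',im[:,:,::-1]); np.savez('pics/f1.npz',T=T,d=d)
a=cv2.imread('pics/w1.png')[0:215,230:340]; b=im[0:215,230:340,::-1]
cv2.imwrite('pics/fc.png',cv2.resize(np.hstack([a,b]),None,fx=2.75,fy=2.75,interpolation=cv2.INTER_CUBIC))
hsv=cv2.cvtColor(im[:,:,::-1].copy(),cv2.COLOR_BGR2HSV)
m=cv2.inRange(hsv,(5,170,100),(20,255,255)); m[:,:265]=0;m[:,335:]=0;m[:105]=0;m[215:]=0
vs,us=np.nonzero(m); P=np.array([dep('wrist',u,v,d,T) for u,v in zip(us,vs)])
top=P[P[:,2]>np.percentile(P[:,2],60)-.003]
A=np.polyfit(top[:,0],top[:,1],1); print('z',np.median(top[:,2]),'x',np.percentile(top[:,0],[1,99]),'y',np.polyval(A,.43),'yaw',np.degrees(np.arctan(A[0])))
robot.goto((.36,.45,.26),R(0,0))
show('f2s.png'); show('f2t.png',src='top'); print(robot.read_t(),robot.read_force())
```

```text
0.6027239577538661
z 0.08517759054332319 x [0.39105962 0.49066998] y 0.3160912336910982 yaw 2.4682091742492682
34.0333 [ 0.58085439  0.54778479 -0.23835517]
```

View pics/fc.png

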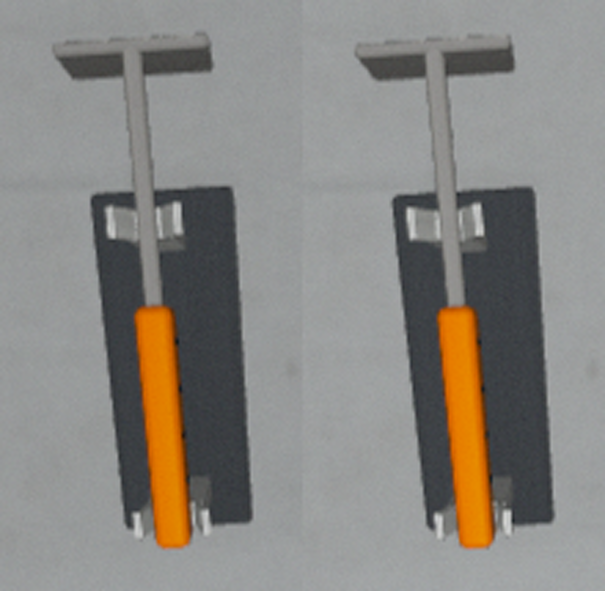

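View pics/f2s.png

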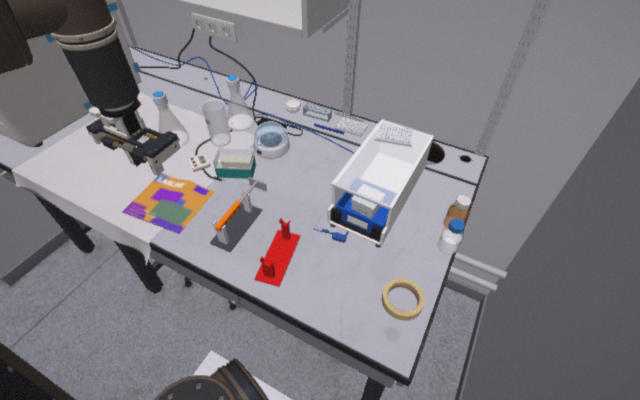

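View pics/f2t.png

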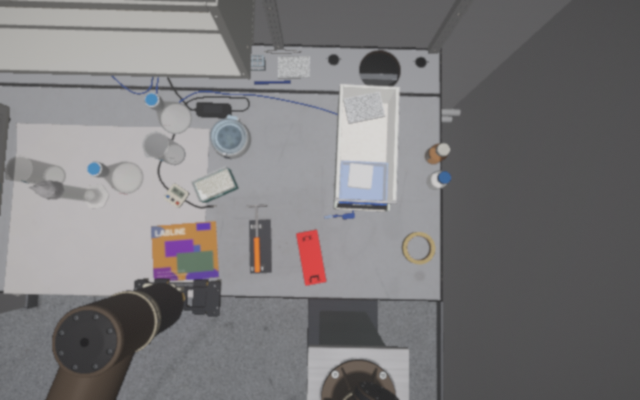

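The before and after views match. The hook lies in both yokes within 1 mm, the tote is home with the cryobox upright in it, and the bystanders haven't moved.

```bash
python3 -c "
from rig import robot
robot.job_done(); print(robot.read_t())"
```

```text
the job is handed in; nothing more can be done
the job is handed in; nothing more can be done
```

The job is done and handed in at about 34 s of the 56 s allowed. I took the hook off its rest, drew the tote home with it, laid the hook back in both yokes and let go.

- **Tote:** At the stop the pull force rose from about 2 N to 13.7 N at the most. In a close view the lip read 1.2 mm behind the line of the posts at both ends. I took that even offset as the lip's rounded edge and the tote as square and home. The cryobox still stands in it.
- **Hook:** It lies within about 1 mm and 0.5° of where it lay before, with the handle top at z = 0.0852 m both times. It had turned about 0.5° in the fingers during the pull, and I corrected for that before lowering it.
- **Hand and bystanders:** In the last views the hand is clear of everything and nothing else looks moved. I saw no sign that the hand touched the tote.
- **Disagreements between measurements:** The two fixed cameras' rays for the right-hand lip missed each other by 10 mm at the roof edge, so I used the closer wrist view there. The top view put the blade about 3 mm short, so I went 4 mm further in before lowering it.

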